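# Level the inspection stage by touch

### The arm

A 7-joint arm with a two-finger parallel gripper is mounted at the origin on the work surface. World frame = base frame: x ahead of the robot, y to its left, z up, the work surface at z = 0. Lengths are in m, angles in degrees, forces in N, time in s.
With the tool pointing down it reaches from about 0.425 to 0.95 m from the base axis. Payload 4.7 kg.
Tool frame: the origin (TCP) lies between the finger pads; the fingertips stand 19 mm ahead of it and the grasp point (between the pads) is the TCP; z points along the fingers, y is the direction in which the jaws open and shut (so a half turn about z gives the same grasp; the last joint's range is limited). The gripper opens to 85 mm and grips with 20 to 120 N. Pads are 22 mm wide; open, the fingers measure 114 mm over their backs; the gripper's body (76 mm by 85 mm) begins 54 mm behind the grasp point. The pads swing forward as they close: fully open they stand 13 mm farther back than shut.
Start: joints at [-72.932, 26.849, -2.785, 87.806, 1.381, 65.374, -4.715], TCP at [0.217, 0.639, 0.25] pointing down, gripper open.
Joint ranges: [-148.3, 148.3], [-19.14, 114.17], [-79.39, 73.82], [5.75, 140.21], [-59.74, 239.74], [12.07, 113.84], [-152.46, 152.46]. Speed limits (degrees/s): [147.25, 147.25, 180, 180, 180, 180, 180].

### API

Orientations are given as a 3x3 rotation matrix whose columns are the frame's x, y, z axes.
In Python, from station import bot gives the robot as it stands. The module is installed in compiled form; this text tells all that it offers.
- The arm moves only by the tool jog_arm, never from a script. Its arguments are lists of equal length, an entry for each row: "offset": the shift along the tool's x, y, z in units of 25 mm (1.0 is 25 mm), a list of three; "angular": the turn, a rotation vector about the tool's x, y, z in degrees, a list of three; "gripper": the opening, from -1 (shut) to 1 (fully open), so that 0 is half open. In form: {"offset": [[dx, dy, dz], ...], "angular": [[ax, ay, az], ...], "gripper": [gripper, ...]}. A call has 1 to 20 rows; each row is the pose to reach, as a shift and turn from the pose commanded when the call began, along the tool's axes at that moment; what a row does not reach only later rows make up. A row lasts 1/8 s, in which the tool goes at most 62.5 mm and 10.7 degrees, less where a joint would pass 70% of its speed; a pose out of reach is approached as far as the arm can. A call with a gripper value outside its range is refused whole. The fingers move at their own pace and stop on an object; "squeeze" is the grip in N (left out, the last holds). Time passes only in rows, so rows that repeat a pose let the fingers close. It gives the time, the measured TCP pose, the force and the opening at its end, in the units of the state.
- bot.get_state(): the state, without advancing time (a new reading comes with each control period).
- bot.read_camera(name): name is "scene" or "top"; returns a dict with "image" (420x560x3 uint8, red, green, blue), "K" (3x3 intrinsics, pixels), "k1" (the pictures are not rectified: a ray, as slopes to the right and down, at radius r is drawn at 1 + k1 r^2 times it, then the intrinsics apply), "origin" and "orientation" of the camera in the world. Camera axes: x right, y down, z forward; pixel columns grow to the right and rows downward; lengths in m; the calibration is good to about 2 mm. A picture is of the moment at which its call begins. There is no depth.
- bot.close_job(): hands the job in, once; it reports no verdict.
The state is a dict: "t": time; "joint_pos": joint angles; "joint_vel": joint speeds; "joint_torque": joint torques, N m; "tool_pos": TCP position; "tcp_rot": TCP orientation; "ft_force": force on the tool from outside, world axes, zero at the start; "moment": the same for the moment, N m; "finger_gap": finger opening in m.
Only numpy, scipy, OpenCV 4.12 (cv2) and the standard library are available. Lean on these libraries where they do the work, as an engineer would, in place of code of your own. Each camera call takes 0.05 s, during which the arm holds its last target. There are 200 camera calls.

### The job

Take the probe from its stand and touch its tip lightly to the face of the round inspection stage near its rim beside each of the four index blocks, in the order near, left, far, right as seen from the robot, to find where the face stands high. Then, with the probe, press the high side down gently until the face is level, never pressing hard, and put the probe back upright and fully home in its stand.

Things in the scene. Friction and masses are not known exactly. Their poses are not given: they have to be found in the camera images.
- probe_grip (a point): centre of the probe's grip. The probe is a plain round steel rod 115 mm long, standing upright with its tip down in the stand at the start: grip 18 mm in diameter, running from 27 mm below to 25 mm above this point; below it a shank 12 mm in diameter, tapering over the last 12 mm to the tip. Mass about 90 g. z runs up along the rod
- probe_tip (a point): the lower end of the probe, 90 mm below the middle of its grip; blunt point 4 mm across
- stand_mouth (a point): centre of the mouth of the probe stand's hole, level with the top of the stand: a fixed black block 70 x 70 mm, 40 mm high, with one round hole 15 mm in diameter and 32 mm deep
- stand_floor (a point): centre of the floor of that hole, 32 mm below the mouth: the probe's tip rests here when it is fully home
- face_centre (a point): centre of the stage's upper face at its level height, 70 mm above the table. The stage is a plain aluminium disc, 164 mm across, 10 mm thick, over a fixed grey base 220 mm square, 25 mm high. x points to the far index block, y to the left one. The four index blocks (steel, 14 mm square, tops 47 mm above the table) stand on the base, 100 mm from the centre, outside the disc
- spot_near (a point): touch spot beside the near index block: 60 mm from the centre of the face, at the height of the level face (the real face is up to 5 mm higher or lower here). A touch counts within 15 mm of it sideways, held about 0.2 s
- spot_left (a point): the same beside the left index block (robot's left)
- spot_far (a point): the same beside the far index block
- spot_right (a point): the same beside the right index block
- stage (a joint): tilt of the disc, rad: 0 level, 0.045 to 0.075 at the start, negative if pushed past level. It rocks on one hidden level pin, 10 mm under the face's centre, direction unknown; the high spot lies at right angles to it. Stiff: gives way at about 10 N pressed 60 mm from the pin, stays where left, stops hard at 0.11; rigid when pressed over the pin. Touch down at 15 mm/s or slower, keep under 20 N
Things that resemble listed ones, but are neither listed nor needed, are in the scene too. Leave any black or turquoise look-alike of the part that bears probe_grip alone. There is more than one size of the part that bears stand_mouth; the job needs the larger.

How it is judged (in metres and radians):
On the way, in this order (a step that is already met when the one before it is completed fails the run):
1. the probe's tip rests lightly on the face beside the near index block (contact force between probe and stage above 0.3 N and horizontal distance between probe_tip and spot_near below 0.018 m), for 0.1 s.
2. the tip rests on the face beside the left index block (contact force between probe and stage above 0.3 N and horizontal distance between probe_tip and spot_left below 0.018 m), for 0.1 s.
3. the tip rests on the face beside the far index block (contact force between probe and stage above 0.3 N and horizontal distance between probe_tip and spot_far below 0.018 m), for 0.1 s.
4. the tip rests on the face beside the right index block (contact force between probe and stage above 0.3 N and horizontal distance between probe_tip and spot_right below 0.018 m), for 0.1 s.
5. the stage has been pressed level (value of joint stage between -0.015 and 0.015 rad), for 0.2 s.
At the end, for the whole second after the job is handed in: the stage's face is level to within 0.015 rad (about 1 mm up or down at 60 mm from its centre), and the probe stands upright in the stand's hole with its tip on the floor of the hole (within 6 mm), let go (all of step 5 and distance between probe_tip and stand_floor below 0.006 m and angle between probe_grip's own z axis and vertical below 0.15 rad); the robot touches nothing.
It fails at once if the probe pressed the stage with more than 24 N (contact force between probe and stage above 24 N).
It fails at once if the gripper or the arm itself pressed the stage (contact force between any of the fingers, the arm and stage above 1 N).
It also fails if it takes over 61 s, if anything falls off the work surface, if the arm or the gripper's body presses on something with over 40 N, if the wrist force passes 120 N, or if a joint passes its speed limit or range.

## Working session

There is one attempt and no reset: what is moved stays moved. The work goes in short steps, Python scripts to look and compute and a tool call to move; the robot and the scene stay as the last step left them, time stands still between calls to the robot, and variables do not carry over. Pictures are saved under pics/ and viewed, about 8 in all and at most 12, crops included, and the job is handed in when it is done.

Besides the shell and the picture viewer there is one more tool, called after "Request:" as name(argument=value, ...) on one line, values as JSON. jog_arm: Moves the arm, as the interface text tells. Its arguments: {"type":"object","properties":{"offset":{"type":"array"},"angular":{"type":"array"},"gripper":{"type":"array"},"squeeze":{"type":"number"}},"required":["offset","angular","gripper"]}

```bash
mkdir -p pics
cat > h.py <<'E'
import numpy as np, cv2
from station import bot
def cam(n):
    c=bot.read_camera(n); return c
def D(c): return np.array([c["k1"],0,0,0,0],float)
def ray(c,uv):
    p=np.array(uv,float).reshape(1,1,2)
    s=cv2.undistortPoints(p,np.array(c["K"],float),D(c))[0,0]
    d=np.array(c["orientation"])@np.array([s[0],s[1],1]); return np.array(c["origin"],float),d/np.linalg.norm(d)
def onz(c,uv,z):
    o,d=ray(c,uv); return o+d*(z-o[2])/d[2]
def proj(c,P):
    R=np.array(c["orientation"]).T; o=np.array(c["origin"])
    q=R@(np.array(P,float)-o); s=q[:2]/q[2]; s=s*(1+c["k1"]*(s@s)); K=np.array(c["K"]); return np.array([K[0,0]*s[0]+K[0,2],K[1,1]*s[1]+K[1,2]])
def tri(c1,u1,c2,u2):
    o1,d1=ray(c1,u1);o2,d2=ray(c2,u2)
    A=np.stack([d1,-d2],1);t=np.linalg.lstsq(A,o2-o1,rcond=None)[0]
    a=o1+d1*t[0];b=o2+d2*t[1];return (a+b)/2,np.linalg.norm(a-b)
def save(n,c,box=None,s=1):
    im=c["image"][:,:,::-1]
    if box: im=im[box[1]:box[3],box[0]:box[2]]
    cv2.imwrite(f"pics/{n}.png",cv2.resize(im,None,fx=s,fy=s,interpolation=cv2.INTER_CUBIC))
E
python3 - <<'E'
from h import *
import pickle
for n in("scene","top"):
    c=cam(n);save(n+"0",c,s=1.4);pickle.dump(c,open(n+".pkl","wb"));print(n,c["origin"],c["k1"],np.array(c["K"]).tolist(),np.round(c["orientation"],3).tolist())
s=bot.get_state();print({k:np.round(v,4).tolist() for k,v in s.items()})
E
```

```text
scene [1.02735135 0.12204733 0.64958355] -0.02035329963646582 [[482.903254248637, 0.0, 270.77730279840273], [0.0, 482.903254248637, 205.66720946776584], [0.0, 0.0, 1.0]] [[-0.287, 0.693, -0.661], [0.958, 0.208, -0.197], [0.001, -0.69, -0.724]]
top [ 0.3796441  -0.02643465  0.79735665] -0.08127036024361799 [[384.25826796546687, 0.0, 275.2252278866919], [0.0, 384.25826796546687, 214.3457691838701], [0.0, 0.0, 1.0]] [[-0.006, -0.984, 0.18], [-1.0, 0.002, -0.022], [0.021, -0.18, -0.983]]
{'t': 0.1, 'joint_pos': [-72.9324, 26.8914, -2.7859, 87.8655, 1.3821, 65.3748, -4.7144], 'joint_vel': [-0.0262, -0.0854, 0.0138, -0.1991, 0.022, 0.0192, 0.0363], 'joint_torque': [0.0004, -51.1516, -0.0473, -23.8391, 0.0107, 0.0043, -0.0], 'tool_pos': [0.2165, 0.6388, 0.2494], 'tcp_rot': [[-0.9471, 0.3209, -0.0005], [0.3209, 0.9471, -0.0016], [-0.0001, -0.0017, -1.0]], 'ft_force': [0.4077, 0.2164, 0.1711], 'moment': [-0.004, 0.001, -0.0049], 'finger_gap': 0.0856}
```

View pics/scene0.png

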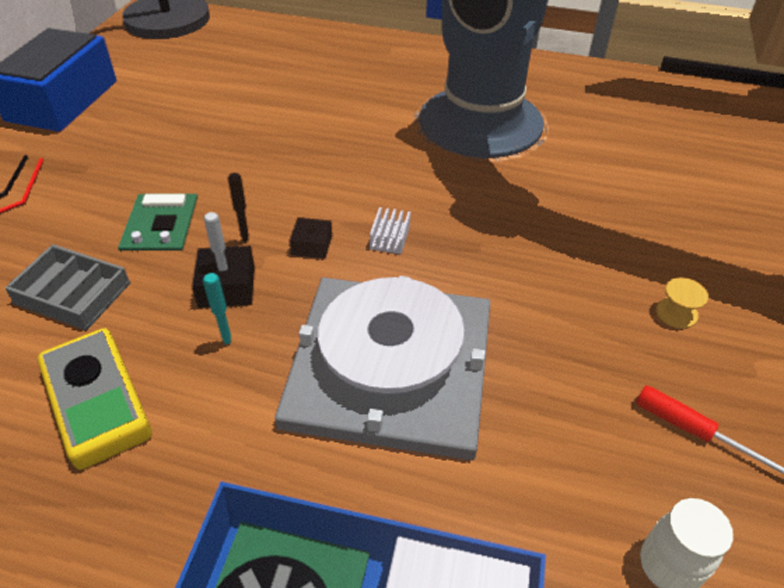

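View pics/top0.png

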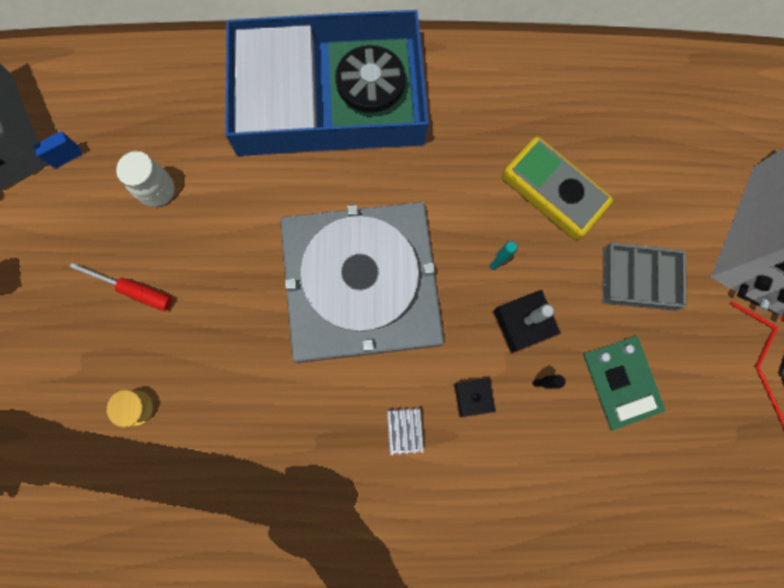

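The top view (shown at 1.4x) shows these candidates:
- **Probe:** steel rod in the larger black block, cap at (547,311). This is the one to take.
- **Rod look-alikes:** a turquoise rod at (510,248) and a black rod at (550,381).
- **Stand look-alike:** a small black block at (475,397).
- **Stage:** centre at (360,272), with index blocks near (369,345), left (291,284), far (352,210) and right (428,268).

Next I'll take one close crop of the probe and stand, and measure.

Run:
```python
from h import *
import pickle
t=pickle.load(open("top.pkl","rb"));s=pickle.load(open("scene.pkl","rb"))
a=cv2.resize(s["image"][115:260,110:260],None,fx=4,fy=4,interpolation=cv2.INTER_CUBIC)[:560,:400]
b=cv2.resize(t["image"][195:265,340:410],None,fx=5.6,fy=5.6,interpolation=cv2.INTER_CUBIC)
im=np.zeros((560,800,3),np.uint8);im[:a.shape[0],:400]=a[:,:400];im[:392,400:792]=b[:392,:392]
cv2.imwrite("pics/crop1.png",im[:,:,::-1])
# blocks: bright local
hsv=cv2.cvtColor(t["image"],cv2.COLOR_RGB2HSV)
m=((hsv[...,1]<45)&(hsv[...,2]>165)).astype(np.uint8)
n,l,st,ce=cv2.connectedComponentsWithStats(m)
for i in range(1,n):
    if st[i,4]>12 and 195<ce[i,0]<420 and 140<ce[i,1]<270: print(st[i],ce[i],onz(t,ce[i],.047),onz(t,ce[i],.07))
hs=cv2.cvtColor(s["image"],cv2.COLOR_RGB2HSV)
m=((hs[...,1]<45)&(hs[...,2]>140)).astype(np.uint8)
n,l,st,ce=cv2.connectedComponentsWithStats(m)
for i in range(1,n):
    if st[i,4]>12 and 135<ce[i,0]<360 and 140<ce[i,1]<310: print("S",st[i],ce[i],onz(s,ce[i],.047),onz(s,ce[i],.07))
# base corners at .025
m=((hsv[...,1]<60)&(hsv[...,2]>60)).astype(np.uint8);m=cv2.morphologyEx(m,cv2.MORPH_CLOSE,np.ones((5,5)))
n,l,st,ce=cv2.connectedComponentsWithStats(m);i=l[150,212];print(st[i])
cn=max(cv2.findContours((l==i).astype(np.uint8),0,2)[0],key=cv2.contourArea)
bx=cv2.approxPolyDP(cv2.convexHull(cn),8,True)[:,0];P=[onz(t,p,.025) for p in bx];print(bx.tolist(),np.round(P,4).tolist(),np.mean(P,0))
# black stand
m=(hsv[...,2]<50).astype(np.uint8);n,l,st,ce=cv2.connectedComponentsWithStats(m)
for i in range(1,n):
    if st[i,4]>60 and 320<ce[i,0]<420 and 190<ce[i,1]<300: print("blk",st[i],ce[i],onz(t,ce[i],.04))
```

```text
[248 147   7   6  37] [251.40540541 149.43243243] [0.65226368 0.00489472 0.047     ] [0.64390732 0.00393441 0.07      ]
[ 215  154   84   82 4791] [256.19348779 194.78647464] [ 0.55667882 -0.00525748  0.047     ] [ 0.55125234 -0.0059066   0.07      ]
[303 188   6   7  35] [305.77142857 191.        ] [ 0.56438571 -0.10493759  0.047     ] [ 0.55872299 -0.10253131  0.07      ]
[204 199   7   7  45] [207.06666667 202.26666667] [0.54158643 0.09269961 0.047     ] [0.53662256 0.0890479  0.07      ]
[388 218   7   8  39] [390.82051282 221.58974359] [ 0.50142169 -0.27505058  0.047     ] [ 0.49768895 -0.26742998  0.07      ]
[259 243   8   7  46] [262.34782609 245.97826087] [ 0.45392734 -0.017545    0.047     ] [ 0.4516504  -0.01781749  0.07      ]
S [264 148  29  30 467] [277.88865096 163.31905782] [ 0.3675525  -0.06089926  0.047     ] [ 0.39273635 -0.05391637  0.07      ]
S [146 152  10   6  48] [150.5 154.5] [ 0.41333442 -0.30223321  0.047     ] [ 0.43677082 -0.28603885  0.07      ]
S [  198   197   152   123 11357] [281.51589328 254.88465264] [0.57438642 0.00469882 0.047     ] [0.59167563 0.00917789 0.07      ]
[     0      7    560    413 199911]
[[559, 27], [559, 419], [0, 419], [0, 22], [297, 7]] [[0.9933, -0.7534, 0.025], [0.095, -0.6199, 0.025], [0.1121, 0.5015, 0.025], [0.9915, 0.614, 0.025], [1.013, -0.0976, 0.025]] [ 0.64099075 -0.07107822  0.025     ]
blk [ 353  208   47   44 1066] [373.96716698 229.82645403] [ 0.48590308 -0.24175855  0.04      ]
blk [381 268  22   9 163] [392.34969325 272.19018405] [ 0.40096256 -0.27468834  0.04      ]
blk [325 270  28  27 590] [338.56779661 283.24237288] [ 0.3807203  -0.16637868  0.04      ]
```

View pics/crop1.png

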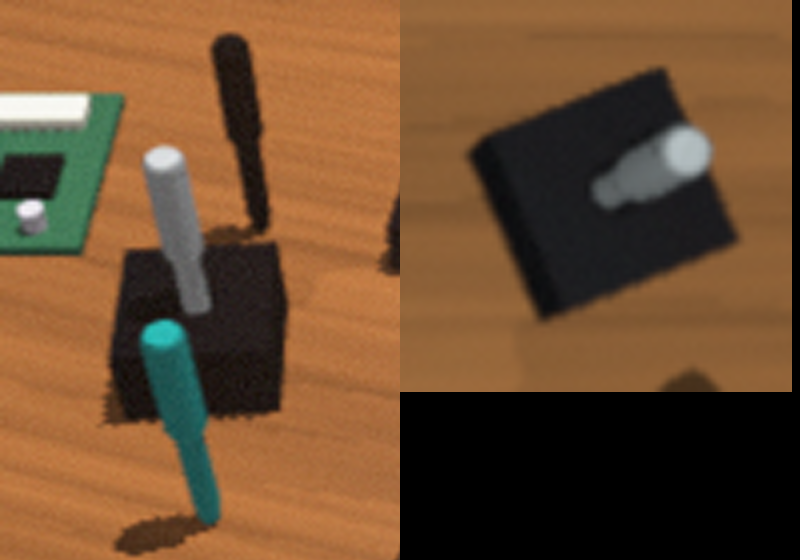

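The crop confirms the bare-steel rod stands in the larger block, with its cap at crop (688,152) and shank entry near (605,191). The black and turquoise rods stand free.

Run:
```python
from h import *
import pickle
t=pickle.load(open("top.pkl","rb"));s=pickle.load(open("scene.pkl","rb"))
T=lambda x,y:(340+(x-400)/5.6-.5+.09,195+y/5.6-.5+.09)
S=lambda x,y:(110+x/4-.4,115+y/4-.4)
print("cap tri",tri(t,(390.8,221.6),s,(150.7,154.2)),"top@.123",onz(t,(390.8,221.6),.123),"sc@.123",onz(s,(150.7,154.2),.123))
print("entry top",onz(t,T(605,191),.04),"scene",onz(s,S(199,308),.04))
C=[onz(t,T(*p),.04) for p in [(497,139),(664,69),(738,240),(568,308)]];print(np.round(C,4).tolist(),np.mean(C,0),[np.linalg.norm(C[i]-C[i-1]) for i in range(4)])
print("turq base",onz(t,(351,190.5),0),onz(s,S(210,520),0),"black",onz(t,(382,273),0),onz(s,S(262,228),0))
print("disc px check", [proj(t,[.5531+ .082*np.cos(a),-.0062+.082*np.sin(a),.07]).round(1).tolist() for a in (0,1.57,3.14,4.71)])
```

```text
cap tri (array([ 0.48908618, -0.24975221,  0.122151  ]), np.float64(0.0007123710491675891)) top@.123 [ 0.48906883 -0.24983053  0.123     ] sc@.123 [ 0.48997651 -0.24874931  0.123     ]
entry top [ 0.48817463 -0.24644199  0.04      ] scene [ 0.49464513 -0.24561041  0.04      ]
[[0.5073, -0.2079, 0.04], [0.5329, -0.2707, 0.04], [0.4701, -0.2943, 0.04], [0.4462, -0.2309, 0.04]] [ 0.48912108 -0.2509492   0.04      ] [np.float64(0.06523526100420038), np.float64(0.06780940396277783), np.float64(0.06703171890816557), np.float64(0.06772631425243347)]
turq base [ 0.57709498 -0.20753276  0.        ] [ 0.57696999 -0.20802979  0.        ] black [ 0.40069873 -0.26570468  0.        ] [ 0.39896106 -0.26453343  0.        ]
disc px check [[256.5, 153.6], [214.1, 193.9], [256.2, 235.8], [298.5, 193.9]]
```

Request:
jog_arm(offset=[[-1,-1,0],[-3,-2.8,0],[-5,-4.7,0],[-7,-6.6,0],[-9,-8.5,0],[-11,-10.4,0],[-13,-12.3,0],[-15,-14.2,0],[-16.6,-15.8,0],[-17.7,-16.8,0],[-18.2,-18.5,0],[-18.8,-20.5,0],[-19.4,-22.5,0.4],[-20,-24.5,0.8],[-20.6,-26.5,1.2],[-21.2,-28.3,1.6],[-21.6,-29.6,2],[-21.73,-30.17,2],[-21.73,-30.17,2],[-21.73,-30.17,2]], angular=[[0,0,-1],[0,0,-3],[0,0,-5],[0,0,-7],[0,0,-9],[0,0,-11],[0,0,-13],[0,0,-15],[0,0,-17],[0,0,-18.7],[0,0,-18.7],[0,0,-18.7],[0,0,-18.7],[0,0,-18.7],[0,0,-18.7],[0,0,-18.7],[0,0,-18.7],[0,0,-18.7],[0,0,-18.7],[0,0,-18.7]], gripper=[1,1,1,1,1,1,1,1,1,1,1,1,1,1,1,1,1,1,1,1], squeeze=40)

```text
t: 2.6
tool_pos: [0.4896, -0.2476, 0.2005]
tcp_rot: [[-1.0, -0.002, 0.0], [-0.002, 1.0, 0.001], [-0.0, 0.001, -1.0]]
ft_force: [0.1, -0.5, 0.4]
finger_gap: 0.0852
```

Request:
jog_arm(offset=[[0.02,-0.06,0.5],[0.02,-0.06,1.2],[0.02,-0.06,2],[0.02,-0.06,2.8],[0.02,-0.06,3.5],[0.02,-0.06,4],[0.02,-0.06,4.14],[0.02,-0.06,4.14],[0.02,-0.06,4.14]], angular=[[0,0,0],[0,0,0],[0,0,0],[0,0,0],[0,0,0],[0,0,0],[0,0,0],[0,0,0],[0,0,0]], gripper=[1,1,1,1,1,1,1,0.4,0.1])

```text
t: 3.72
tool_pos: [0.489, -0.2511, 0.0974]
tcp_rot: [[-1.0, 0.0, 0.001], [0.0, 1.0, -0.0], [-0.001, -0.0, -1.0]]
ft_force: [0.3, 0.1, 0.6]
finger_gap: 0.0516
```

Run:
```python
from h import *
c=cam("scene");a=cv2.resize(c["image"][90:240,90:240],(400,400));t=cam("top");b=cv2.resize(t["image"][160:310,320:470],(400,400))
cv2.imwrite("pics/g1.png",np.hstack([a,b])[:,:,::-1])
s=bot.get_state();print(s["tool_pos"],s["ft_force"],s["finger_gap"],np.round(s["joint_pos"],1))
```

```text
[ 0.48889989 -0.25109382  0.0973435 ] [-0.94422524  0.39609073  0.06309615] 0.04665625555769935 [  7.4  26.8  19.9 114.1 -13.4  41.3 125.4]
```

View pics/g1.png

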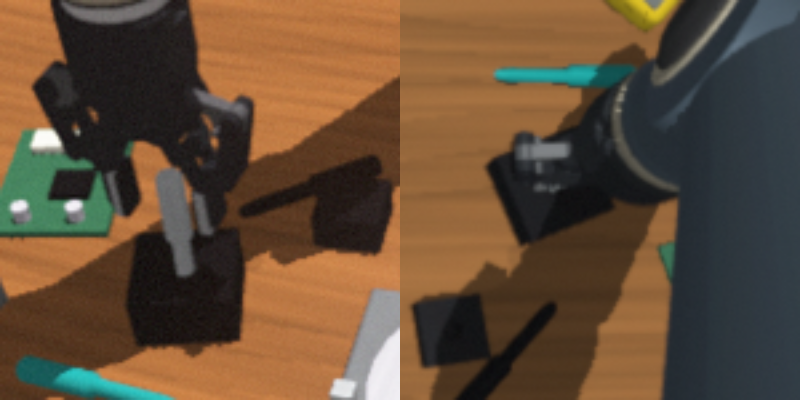

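The probe stands between the open fingers, at about (175,215) in the left crop. The black and turquoise look-alikes now lie on the table, though the planned path kept clear of them, so they may have toppled on their own. I'll close the gripper.

Request:
jog_arm(offset=[[0,0.03,0],[0,0.03,0],[0,0.03,0],[0,0.03,0],[0,0.03,0],[0,0.03,0],[0,0.03,0],[0,0.03,0]], angular=[[0,0,0],[0,0,0],[0,0,0],[0,0,0],[0,0,0],[0,0,0],[0,0,0],[0,0,0]], gripper=[-0.2,-0.5,-0.8,-1,-1,-1,-1,-1], squeeze=60)

```text
t: 4.82
tool_pos: [0.4887, -0.2502, 0.0969]
tcp_rot: [[-1.0, 0.0, 0.0], [0.0, 1.0, -0.0], [-0.0, -0.0, -1.0]]
ft_force: [0.5, -0.2, 3.4]
finger_gap: 0.0164
```

Run:
```python
from h import *
for i in range(3):
  c=cam("scene");s=bot.get_state();print(s["t"],s["tool_pos"],s["ft_force"],s["finger_gap"])
```

```text
4.875 [ 0.48872186 -0.25025931  0.09691697] [-0.11655589  0.02281204  3.03802862] 0.016589334379561387
4.925 [ 0.48869199 -0.25023574  0.09693411] [-0.61072631  1.31380369  2.41392449] 0.016709688542717496
4.975 [ 0.48866587 -0.250216    0.09689558] [ 0.54335847 -0.54276153  3.89362231] 0.016446104952281392
```

Request:
jog_arm(offset=[[0,0,-0.2],[0,0,-0.6],[0,0,-1.1],[0,0,-1.6],[0,0,-2.2],[0,0,-2.9],[0,0,-3.5],[0,0,-4],[0,0,-4.1],[0,0,-4.1],[0,0,-4.1],[0,0,-4.1]], angular=[[0,0,0],[0,0,0],[0,0,0],[0,0,0],[0,0,0],[0,0,0],[0,0,0],[0,0,0],[0,0,0],[0,0,0],[0,0,0],[0,0,0]], gripper=[-1,-1,-1,-1,-1,-1,-1,-1,-1,-1,-1,-1])

```text
t: 6.48
tool_pos: [0.4882, -0.2501, 0.1987]
tcp_rot: [[-1.0, 0.0, -0.001], [0.0, 1.0, 0.0], [0.001, 0.0, -1.0]]
ft_force: [0.4, 0.4, -1.0]
finger_gap: 0.017
```

Run:
```python
from h import *
c=cam("scene");s=bot.get_state();p=s["tool_pos"];print(p,s["ft_force"],s["finger_gap"])
u=proj(c,p);v=proj(c,np.array(p)-[0,0,.089]);print("tcp px",u,"tip exp",v)
x0,y0=int(u[0]-60),max(0,int(u[1]-50))
save("g2",c,(max(0,x0),y0,max(0,x0)+150,y0+130),4.5);print(max(0,x0),y0)
```

```text
[ 0.48832709 -0.2500582   0.19879683] [-0.6120167  -0.54436849 -1.85719491] 0.016923127047226785
tcp px [141.84263421 116.35952617] tip exp [151.82047545 159.40252698]
81 66
```

View pics/g2.png

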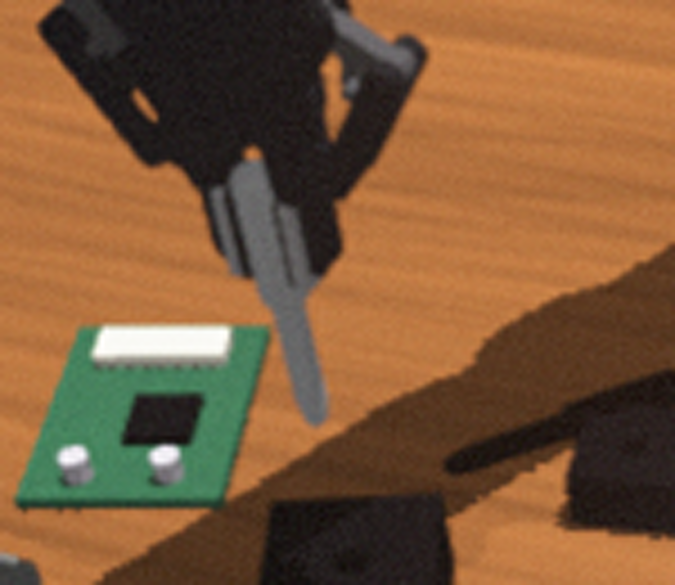

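The rod is held straight: its tip is at pixel (151.7,160.2), against an expected (151.8,159.4). Next I'll move above the near spot at (0.4934, -0.0129).

Request:
jog_arm(offset=[[0,0.6,0],[0,1.8,0],[0,3.3,0],[-0.1,4.8,0],[-0.2,6.3,0],[-0.2,7.6,0],[-0.2,8.6,0.2],[-0.2,9.2,0.5],[-0.2,9.49,0.8],[-0.2,9.49,1.1],[-0.2,9.49,1.2],[-0.2,9.49,1.2]], angular=[[0,0,0],[0,0,0],[0,0,0],[0,0,0],[0,0,0],[0,0,0],[0,0,0],[0,0,0],[0,0,0],[0,0,0],[0,0,0],[0,0,0]], gripper=[-1,-1,-1,-1,-1,-1,-1,-1,-1,-1,-1,-1])

```text
t: 8.02
tool_pos: [0.4936, -0.0138, 0.1691]
tcp_rot: [[-1.0, 0.002, -0.0], [0.002, 1.0, -0.0], [0.0, -0.0, -1.0]]
ft_force: [-0.7, 0.3, -0.8]
finger_gap: 0.0168
```

Run:
```python
from h import *
f=[]
for i in range(4):
  c=cam("scene");s=bot.get_state();f.append(s["ft_force"])
print(s["t"],s["tool_pos"],np.round(f,2).tolist())
c=bot.read_camera("scene");save("n1",c,(190,150,360,320),3.4)
print(proj(c,np.array(s["tool_pos"])-[0,0,.089])-[190,150])
```

```text
8.225 [ 0.49381261 -0.01326281  0.16951319] [[0.48, 0.18, -2.4], [0.23, -0.82, -0.96], [0.29, 0.08, -1.3], [0.65, -1.09, -1.03]]
[94.70588618 52.39468058]
```

View pics/n1.png

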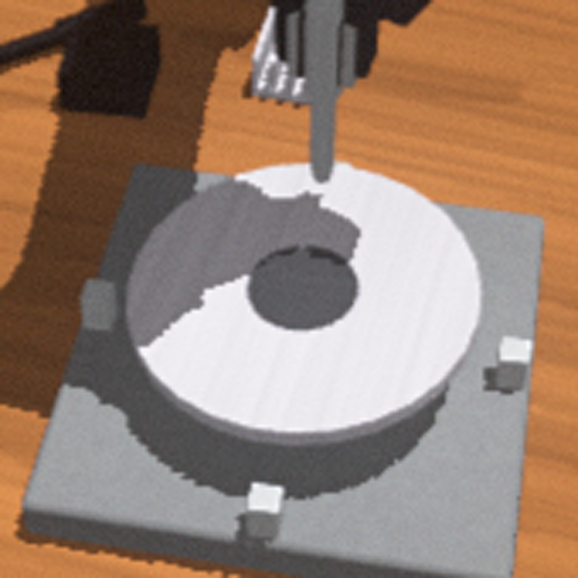

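The tip hangs over the near part of the disc at crop (321,180), as predicted. Now a slow descent.

Request:
jog_arm(offset=[[0,0,0.04],[0,0,0.08],[0,0,0.12],[0,0,0.16],[0,0,0.2],[0,0,0.23],[0,0,0.26],[0,0,0.26]], angular=[[0,0,0],[0,0,0],[0,0,0],[0,0,0],[0,0,0],[0,0,0],[0,0,0],[0,0,0]], gripper=[-1,-1,-1,-1,-1,-1,-1,-1])

```text
t: 9.28
tool_pos: [0.4936, -0.0129, 0.1627]
tcp_rot: [[-1.0, 0.0, -0.0], [0.0, 1.0, 0.0], [0.0, 0.0, -1.0]]
ft_force: [0.1, 0.0, -1.3]
finger_gap: 0.0164
```

Request:
jog_arm(offset=[[0,0,0.02],[0,0,0.04],[0,0,0.06],[0,0,0.06]], angular=[[0,0,0],[0,0,0],[0,0,0],[0,0,0]], gripper=[-1,-1,-1,-1])

```text
t: 9.78
tool_pos: [0.4936, -0.0129, 0.1612]
tcp_rot: [[-1.0, 0.0, -0.0], [0.0, 1.0, 0.0], [0.0, 0.0, -1.0]]
ft_force: [-0.3, 0.2, -2.0]
finger_gap: 0.0166
```

Request:
jog_arm(offset=[[0,0,0.02],[0,0,0.04],[0,0,0.06],[0,0,0.06]], angular=[[0,0,0],[0,0,0],[0,0,0],[0,0,0]], gripper=[-1,-1,-1,-1])

```text
t: 10.28
tool_pos: [0.4936, -0.0129, 0.1597]
tcp_rot: [[-1.0, 0.0, -0.0], [0.0, 1.0, 0.0], [0.0, 0.0, -1.0]]
ft_force: [0.0, 0.2, -1.5]
finger_gap: 0.0168
```

Request:
jog_arm(offset=[[0,0,0.02],[0,0,0.04],[0,0,0.06],[0,0,0.06]], angular=[[0,0,0],[0,0,0],[0,0,0],[0,0,0]], gripper=[-1,-1,-1,-1])

```text
t: 10.78
tool_pos: [0.4938, -0.0129, 0.1586]
tcp_rot: [[-1.0, 0.0, 0.0], [0.0, 1.0, 0.0], [-0.0, 0.0, -1.0]]
ft_force: [-0.5, -0.1, 1.2]
finger_gap: 0.0167
```

```bash
cat > f.py <<'E'
from h import *
f=[];z=[]
for i in range(6):
  bot.read_camera("scene");s=bot.get_state();f.append(s["ft_force"]);z.append(s["tool_pos"])
print(s["t"],np.round(np.mean(z,0),5),np.mean(f,0).round(2),np.array(f)[:,2].round(1),s["finger_gap"])
E
python3 f.py
```

```text
11.075 [ 0.4938  -0.01291  0.15853] [-0.33  0.03  2.9 ] [2.5 2.8 2.3 2.5 2.8 4.5] 0.01680799873585983
```

Near contact is at TCP z 0.1586 with about 4 N, so near is roughly level. Next, lift and go to the left spot.

Request:
jog_arm(offset=[[0,0,-0.2],[0,0,-0.5],[-0.3,0.4,-0.6],[-0.9,1.1,-0.6],[-1.6,1.9,-0.6],[-2,2.5,-0.6],[-2.1,2.65,-0.6],[-2.1,2.65,-0.5],[-2.1,2.65,-0.42],[-2.1,2.65,-0.36],[-2.1,2.65,-0.31],[-2.1,2.65,-0.27],[-2.1,2.65,-0.24],[-2.1,2.65,-0.24]], angular=[[0,0,0],[0,0,0],[0,0,0],[0,0,0],[0,0,0],[0,0,0],[0,0,0],[0,0,0],[0,0,0],[0,0,0],[0,0,0],[0,0,0],[0,0,0],[0,0,0]], gripper=[-1,-1,-1,-1,-1,-1,-1,-1,-1,-1,-1,-1,-1,-1])

```text
t: 12.82
tool_pos: [0.5461, 0.0533, 0.1642]
tcp_rot: [[-1.0, 0.0, -0.0], [0.0, 1.0, 0.0], [0.0, 0.0, -1.0]]
ft_force: [1.1, 0.3, -1.6]
finger_gap: 0.0166
```

Request:
jog_arm(offset=[[0,0,0.02],[0,0,0.04],[0,0,0.06],[0,0,0.06]], angular=[[0,0,0],[0,0,0],[0,0,0],[0,0,0]], gripper=[-1,-1,-1,-1])

```text
t: 13.32
tool_pos: [0.5461, 0.0533, 0.1627]
tcp_rot: [[-1.0, 0.0, -0.0], [0.0, 1.0, 0.0], [0.0, 0.0, -1.0]]
ft_force: [-0.1, 0.6, -0.9]
finger_gap: 0.017
```

Request:
jog_arm(offset=[[0,0,0.02],[0,0,0.04],[0,0,0.06],[0,0,0.06]], angular=[[0,0,0],[0,0,0],[0,0,0],[0,0,0]], gripper=[-1,-1,-1,-1])

```text
t: 13.82
tool_pos: [0.5465, 0.0533, 0.1621]
tcp_rot: [[-1.0, 0.0, 0.001], [0.0, 1.0, 0.0], [-0.001, 0.0, -1.0]]
ft_force: [-1.4, -0.1, 5.2]
finger_gap: 0.0165
```

```bash
python3 f.py
```

```text
14.125 [0.5465  0.05333 0.16209] [-0.95  0.05  5.53] [6.1 5.4 5.3 5.3 5.4 5.7] 0.016767525630478442
```

Request:
jog_arm(offset=[[0,0,-0.2],[0,0,-0.45],[-0.4,-0.3,-0.5],[-1.1,-0.9,-0.5],[-1.9,-1.6,-0.5],[-2.5,-2,-0.45],[-2.65,-2.11,-0.38],[-2.65,-2.11,-0.31],[-2.65,-2.11,-0.24],[-2.65,-2.11,-0.18],[-2.65,-2.11,-0.12],[-2.65,-2.11,-0.07],[-2.65,-2.11,-0.03],[-2.65,-2.11,-0.01],[-2.65,-2.11,-0.01]], angular=[[0,0,0],[0,0,0],[0,0,0],[0,0,0],[0,0,0],[0,0,0],[0,0,0],[0,0,0],[0,0,0],[0,0,0],[0,0,0],[0,0,0],[0,0,0],[0,0,0],[0,0,0]], gripper=[-1,-1,-1,-1,-1,-1,-1,-1,-1,-1,-1,-1,-1,-1,-1])

```text
t: 16.0
tool_pos: [0.6124, 0.0005, 0.1615]
tcp_rot: [[-1.0, 0.0, -0.0], [0.0, 1.0, 0.0], [0.0, 0.0, -1.0]]
ft_force: [0.2, 0.4, -1.8]
finger_gap: 0.0165
```

Request:
jog_arm(offset=[[0,0,0.02],[0,0,0.04],[0,0,0.06],[0,0,0.06]], angular=[[0,0,0],[0,0,0],[0,0,0],[0,0,0]], gripper=[-1,-1,-1,-1])

```text
t: 16.5
tool_pos: [0.6123, 0.0005, 0.16]
tcp_rot: [[-1.0, 0.0, -0.0], [0.0, 1.0, 0.0], [0.0, 0.0, -1.0]]
ft_force: [-1.1, 0.7, -0.8]
finger_gap: 0.0168
```

Request:
jog_arm(offset=[[0,0,0.02],[0,0,0.04],[0,0,0.06],[0,0,0.06]], angular=[[0,0,0],[0,0,0],[0,0,0],[0,0,0]], gripper=[-1,-1,-1,-1])

```text
t: 17.0
tool_pos: [0.6127, 0.0005, 0.1592]
tcp_rot: [[-1.0, 0.0, 0.001], [0.0, 1.0, 0.0], [-0.001, 0.0, -1.0]]
ft_force: [-0.8, 0.4, 5.4]
finger_gap: 0.0168
```

```bash
python3 f.py
```

```text
17.3 [6.1271e-01 5.4000e-04 1.5918e-01] [-1.43  0.04  5.72] [6.  5.7 5.9 6.1 4.9 5.8] 0.01689035055695986
```

Request:
jog_arm(offset=[[0,0,-0.2],[0,0,-0.45],[0.4,-0.4,-0.5],[1,-1.1,-0.5],[1.6,-1.9,-0.5],[2,-2.5,-0.45],[2.12,-2.65,-0.38],[2.12,-2.65,-0.31],[2.12,-2.65,-0.24],[2.12,-2.65,-0.18],[2.12,-2.65,-0.12],[2.12,-2.65,-0.07],[2.12,-2.65,-0.03],[2.12,-2.65,0.01],[2.12,-2.65,0.05],[2.12,-2.65,0.05]], angular=[[0,0,0],[0,0,0],[0,0,0],[0,0,0],[0,0,0],[0,0,0],[0,0,0],[0,0,0],[0,0,0],[0,0,0],[0,0,0],[0,0,0],[0,0,0],[0,0,0],[0,0,0],[0,0,0]], gripper=[-1,-1,-1,-1,-1,-1,-1,-1,-1,-1,-1,-1,-1,-1,-1,-1])

```text
t: 19.3
tool_pos: [0.5593, -0.0657, 0.1572]
tcp_rot: [[-1.0, 0.0, -0.0], [0.0, 1.0, 0.0], [0.0, 0.0, -1.0]]
ft_force: [0.2, 1.1, -2.1]
finger_gap: 0.0167
```

Request:
jog_arm(offset=[[0,0,0.02],[0,0,0.04],[0,0,0.06],[0,0,0.075],[0,0,0.075]], angular=[[0,0,0],[0,0,0],[0,0,0],[0,0,0],[0,0,0]], gripper=[-1,-1,-1,-1,-1])

```text
t: 19.92
tool_pos: [0.5595, -0.0657, 0.1557]
tcp_rot: [[-1.0, 0.0, 0.0], [0.0, 1.0, 0.0], [-0.0, 0.0, -1.0]]
ft_force: [-0.3, -1.0, 0.9]
finger_gap: 0.0166
```

```bash
python3 f.py
```

```text
20.225 [ 0.5595  -0.06569  0.15565] [-0.78 -0.23  2.14] [1.6 1.6 2.  2.9 2.  2.8] 0.016789151196610747
```

All four touches agree. In TCP z, near is 0.1587, left 0.1622, far 0.1593 and right 0.1557. The level face is therefore at about 0.1590, with the left side high by 3.2 mm (about 0.054 rad). I'll go back to the left to press.

Request:
jog_arm(offset=[[0,0,-0.3],[0,0,-0.6],[0.05,0.4,-0.7],[0.15,1.2,-0.7],[0.28,2.3,-0.7],[0.42,3.5,-0.7],[0.52,4.4,-0.7],[0.54,4.77,-0.6],[0.54,4.77,-0.5],[0.54,4.77,-0.43],[0.54,4.77,-0.37],[0.54,4.77,-0.32],[0.54,4.77,-0.3],[0.54,4.77,-0.3]], angular=[[0,0,0],[0,0,0],[0,0,0],[0,0,0],[0,0,0],[0,0,0],[0,0,0],[0,0,0],[0,0,0],[0,0,0],[0,0,0],[0,0,0],[0,0,0],[0,0,0]], gripper=[-1,-1,-1,-1,-1,-1,-1,-1,-1,-1,-1,-1,-1,-1])

```text
t: 21.98
tool_pos: [0.5459, 0.0534, 0.1629]
tcp_rot: [[-1.0, 0.001, -0.0], [0.001, 1.0, 0.0], [0.0, 0.0, -1.0]]
ft_force: [-0.6, -1.4, -1.5]
finger_gap: 0.017
```

Request:
jog_arm(offset=[[0,0,0.02],[0,0,0.04],[0,0,0.06],[0,0,0.08],[0,0,0.1],[0,0,0.11],[0,0,0.11]], angular=[[0,0,0],[0,0,0],[0,0,0],[0,0,0],[0,0,0],[0,0,0],[0,0,0]], gripper=[-1,-1,-1,-1,-1,-1,-1])

```text
t: 22.85
tool_pos: [0.5465, 0.0536, 0.1616]
tcp_rot: [[-1.0, 0.0, 0.001], [0.0, 1.0, 0.001], [-0.001, 0.001, -1.0]]
ft_force: [-1.8, -0.1, 10.0]
finger_gap: 0.017
```

Request:
jog_arm(offset=[[0,0,0.02],[0,0,0.04],[0,0,0.06],[0,0,0.08],[0,0,0.08]], angular=[[0,0,0],[0,0,0],[0,0,0],[0,0,0],[0,0,0]], gripper=[-1,-1,-1,-1,-1])

```text
t: 23.48
tool_pos: [0.5465, 0.054, 0.1597]
tcp_rot: [[-1.0, 0.0, 0.001], [0.0, 1.0, 0.001], [-0.001, 0.001, -1.0]]
ft_force: [-2.6, 0.2, 9.2]
finger_gap: 0.0167
```

```bash
python3 f.py
```

```text
23.775 [0.54648 0.05396 0.15964] [-2.54  0.08  9.04] [8.7 9.6 9.1 8.9 8.9 8.9] 0.016746478731593174
```

Request:
jog_arm(offset=[[0,0,0.015],[0,0,0.03],[0,0,0.03],[0,0,0.03]], angular=[[0,0,0],[0,0,0],[0,0,0],[0,0,0]], gripper=[-1,-1,-1,-1])

```text
t: 24.28
tool_pos: [0.5465, 0.0541, 0.1589]
tcp_rot: [[-1.0, 0.0, 0.001], [0.0, 1.0, 0.001], [-0.001, 0.001, -1.0]]
ft_force: [-2.1, 0.6, 9.1]
finger_gap: 0.0165
```

```bash
python3 f.py
```

```text
24.575 [0.54648 0.05404 0.15887] [-2.36  0.39  9.06] [9.  9.  8.2 9.5 9.2 9.5] 0.016512418887747377
```

Left now sits at 0.1589, which is level. I'll check with a light touch on the right.

Request:
jog_arm(offset=[[0,0,-0.3],[0,0,-0.6],[-0.05,-0.4,-0.7],[-0.15,-1.2,-0.7],[-0.28,-2.3,-0.7],[-0.42,-3.5,-0.7],[-0.52,-4.4,-0.6],[-0.54,-4.77,-0.5],[-0.54,-4.77,-0.4],[-0.54,-4.77,-0.32],[-0.54,-4.77,-0.25],[-0.54,-4.77,-0.19],[-0.54,-4.77,-0.15],[-0.54,-4.77,-0.13],[-0.54,-4.77,-0.11],[-0.54,-4.77,-0.09],[-0.54,-4.77,-0.07],[-0.54,-4.77,-0.05],[-0.54,-4.77,-0.05]], angular=[[0,0,0],[0,0,0],[0,0,0],[0,0,0],[0,0,0],[0,0,0],[0,0,0],[0,0,0],[0,0,0],[0,0,0],[0,0,0],[0,0,0],[0,0,0],[0,0,0],[0,0,0],[0,0,0],[0,0,0],[0,0,0],[0,0,0]], gripper=[-1,-1,-1,-1,-1,-1,-1,-1,-1,-1,-1,-1,-1,-1,-1,-1,-1,-1,-1])

```text
t: 26.95
tool_pos: [0.5594, -0.0657, 0.1588]
tcp_rot: [[-1.0, 0.0, 0.0], [0.0, 1.0, 0.0], [-0.0, 0.0, -1.0]]
ft_force: [-0.5, 0.4, 0.5]
finger_gap: 0.0169
```

```bash
python3 f.py
```

```text
27.25 [ 0.55946 -0.06571  0.15882] [-0.61  0.25  0.8 ] [-0.1  0.5  1.2  1.8  0.7  0.8] 0.016957082957546343
```

The right reads 0.1588 and the left 0.1589, so the face is level. Now I'll take the probe back above the stand.

Request:
jog_arm(offset=[[0,0,-0.4],[0,0,-1],[0.2,-0.4,-1.5],[0.6,-1.4,-1.65],[1.1,-2.8,-1.65],[1.7,-4.4,-1.65],[2.3,-5.9,-1.65],[2.7,-6.9,-1.3],[2.83,-7.38,-0.9],[2.83,-7.38,-0.6],[2.83,-7.38,-0.4],[2.83,-7.38,-0.4],[2.83,-7.38,-0.4]], angular=[[0,0,0],[0,0,0],[0,0,0],[0,0,0],[0,0,0],[0,0,0],[0,0,0],[0,0,0],[0,0,0],[0,0,0],[0,0,0],[0,0,0],[0,0,0]], gripper=[-1,-1,-1,-1,-1,-1,-1,-1,-1,-1,-1,-1,-1])

```text
t: 28.88
tool_pos: [0.489, -0.2495, 0.1688]
tcp_rot: [[-1.0, -0.001, 0.0], [-0.001, 1.0, 0.0], [-0.0, 0.0, -1.0]]
ft_force: [-1.0, 0.4, -1.0]
finger_gap: 0.0163
```

```bash
python3 f.py
python3 - <<'E'
from h import *
c=cam("scene");s=bot.get_state();p=np.array(s["tool_pos"]);R=np.array(s["tcp_rot"])
u=proj(c,p+R[:,2]*.089);m=proj(c,[.489,-.2502,.04]);print(p,R.round(4).tolist(),"tip exp",u,"mouth exp",m)
x0,y0=90,110;save("h1",c,(x0,y0,x0+130,y0+110),5)
print((u-[x0,y0])*5,(m-[x0,y0])*5)
E
```

```text
29.175 [ 0.48881 -0.24995  0.16887] [ 0.26  0.04 -1.27] [-1.  -1.6 -1.5 -0.6 -1.3 -1.5] 0.016672371927515812
[ 0.48859668 -0.25017179  0.16876249] [[-1.0, 0.0004, 0.0002], [0.0004, 1.0, 0.0], [-0.0002, 0.0, -1.0]] tip exp [154.72143843 172.55217001] mouth exp [158.407833   188.97737065]
[323.60719217 312.76085006] [342.03916501 394.88685325]
```

View pics/h1.png

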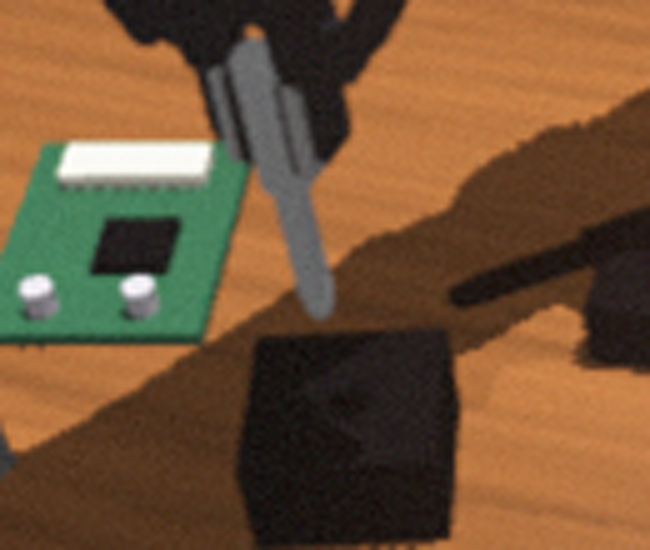

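The tip at crop (320,316) matches the prediction (324,313) over the hole. I'll insert it.

Request:
jog_arm(offset=[[0,0,0.3],[0,0,0.7],[0,0,1.1],[0,0,1.35],[0,0,1.5],[0,0,1.65],[0,0,1.8],[0,0,1.95],[0,0,2.1],[0,0,2.1]], angular=[[0,0,0],[0,0,0],[0,0,0],[0,0,0],[0,0,0],[0,0,0],[0,0,0],[0,0,0],[0,0,0],[0,0,0]], gripper=[-1,-1,-1,-1,-1,-1,-1,-1,-1,-1])

```text
t: 30.48
tool_pos: [0.4883, -0.25, 0.1158]
tcp_rot: [[-1.0, 0.0, -0.001], [0.0, 1.0, 0.0], [0.001, 0.0, -1.0]]
ft_force: [-0.5, -0.6, -1.1]
finger_gap: 0.0166
```

Request:
jog_arm(offset=[[0,0,0.12],[0,0,0.25],[0,0,0.38],[0,0,0.5],[0,0,0.6],[0,0,0.68],[0,0,0.72],[0,0,0.74],[0,0,0.74]], angular=[[0,0,0],[0,0,0],[0,0,0],[0,0,0],[0,0,0],[0,0,0],[0,0,0],[0,0,0],[0,0,0]], gripper=[-1,-1,-1,-1,-1,-1,-1,-1,-1])

```text
t: 31.6
tool_pos: [0.4886, -0.2502, 0.0976]
tcp_rot: [[-1.0, 0.0, 0.0], [0.0, 1.0, 0.0], [-0.0, 0.0, -1.0]]
ft_force: [-0.6, -0.2, -1.6]
finger_gap: 0.0169
```

```bash
python3 f.py
```

```text
31.9 [ 0.48857 -0.25017  0.0977 ] [ 0.24  0.17 -1.08] [-1.1 -0.7 -0.4 -0.8 -1.7 -1.8] 0.016793638789494063
```

Request:
jog_arm(offset=[[0,0,0.02],[0,0,0.02],[0,0,0.02],[0,0,0.02],[0,0,0.02],[0,0,0.02],[0,0,0.02],[0,0,0.02],[0,0,0.02]], angular=[[0,0,0],[0,0,0],[0,0,0],[0,0,0],[0,0,0],[0,0,0],[0,0,0],[0,0,0],[0,0,0]], gripper=[-0.9,-0.75,-0.55,-0.35,-0.1,0.1,0.3,0.3,0.3])

```text
t: 33.02
tool_pos: [0.4885, -0.2501, 0.0971]
tcp_rot: [[-1.0, 0.0, -0.0], [0.0, 1.0, 0.0], [0.0, 0.0, -1.0]]
ft_force: [0.1, 0.2, 0.0]
finger_gap: 0.0554
```

Request:
jog_arm(offset=[[0,0,-0.3],[0,0,-0.8],[0,0,-1.6],[0,0,-2.5],[0,0,-3.4],[0,0,-4.3],[0,0,-5],[0,0,-5.4],[0,0,-5.4],[0,0,-5.4]], angular=[[0,0,0],[0,0,0],[0,0,0],[0,0,0],[0,0,0],[0,0,0],[0,0,0],[0,0,0],[0,0,0],[0,0,0]], gripper=[0.3,0.3,0.3,0.3,0.3,0.3,0.3,0.3,0.3,0.3])

```text
t: 34.28
tool_pos: [0.4881, -0.2499, 0.2314]
tcp_rot: [[-1.0, 0.0, -0.001], [0.0, 1.0, 0.001], [0.001, 0.001, -1.0]]
ft_force: [0.3, -1.6, -0.4]
finger_gap: 0.0553
```

```bash
python3 f.py
python3 - <<'E'
from h import *
c=cam("scene");x0,y0=90,80
u=proj(c,[.489,-.25,.123]);m=proj(c,[.489,-.2502,.04]);print("cap exp",(u-[x0,y0])*3.2,"mouth",(m-[x0,y0])*3.2)
save("end",c,(x0,y0,x0+250,y0+185),3.2)
E
```

```text
34.575 [ 0.48821 -0.25     0.23143] [-0.26  0.38 -0.01] [ 0.1  0.1  0.2  0.4 -1.   0.2] 0.05561707428135364
cap exp [192.92062482 235.83870229] mouth [218.90506561 348.72758608]
```

View pics/end.png

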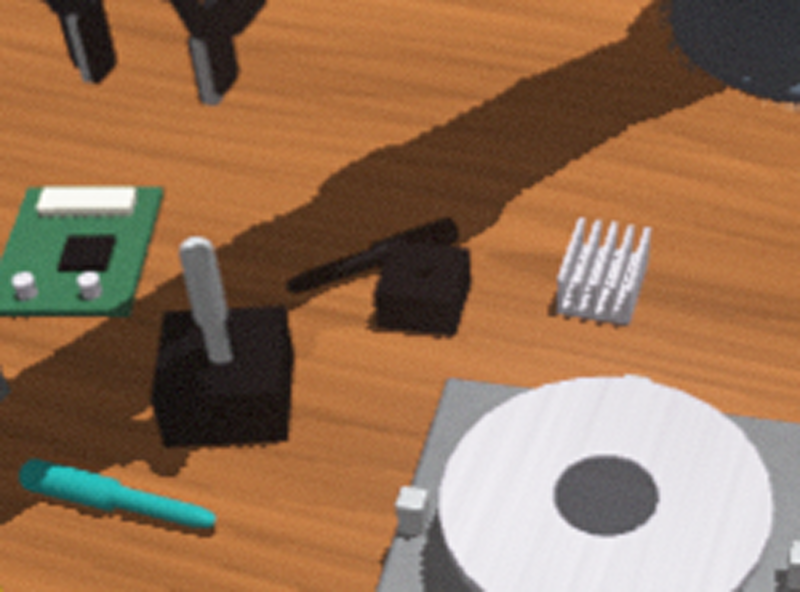

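The probe stands home and released. Its cap is at crop (197,243), against about (194,237) at the start, which is a lean of only a few mm within the hole's clearance. The gripper is clear, so I'll hand in.

```bash
python3 -c "
from station import bot
print(bot.close_job())"
```

```text
the job is handed in; nothing more can be done
None
```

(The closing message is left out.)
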